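# Complete the row of slate tiles and hold it against the sprung stop

### The job

Finish the row of slate tiles on the wooden carving board: take the tile with the round medallion from the red tray and lay it flat between the rails behind the cross tile already there, then lay the tile with the single bar behind that. Then push on the bar tile so that the three close up square, and press the row against the sprung metal stop until the stop is about halfway in, its face at the black marks, never bottoming it. The program finishes while still holding this steady push, so that the carver can screw on the end clamp; leave the spectacle case, the mug and the brush alone.

Things in the scene. Friction and masses are not known exactly. Their poses are not given: they have to be found in the camera images.
- board: fixed wooden board, 300 (x) x 90 (y) mm; origin at the centre of its underside, +x along the row towards the stop. Channel floor 12 mm above the origin; two rails 10 mm wide, tops at 17 mm, inner faces at y = +-28 mm, from x = -150 (open end) to +115 mm. A block (x = 125 to 150 mm, top at 42 mm) backs the stop
- stop (a joint): travel of the sprung stop along the board's +x: 0 m at rest, grows as it is pushed in, 0.024 m when it bottoms; spring of 900 N/m without preload (10.8 N halfway, at 0.012)
- stop_face (a point): centre of the stop's flat aluminium face (50 mm wide, 26 mm high), 14 mm above the channel floor; faces the board's -x, at board x = 80 mm when at rest
- mark (a point): point on the channel floor midway between the two small black marks on the rail tops, at board x = 92 mm: the stop's face stands here when halfway in
- tile_cross: tile with a raised cross, 46 x 46 mm and 24 mm thick, dark slate, with a 4 mm raised relief on top (total 28 mm), about 0.14 kg; origin at the centre of its underside, z up, x and y along its sides. It already lies in the channel, 2 to 27 mm short of the stop
- tile_round: tile with a raised round medallion, 30 mm across, 46 x 46 mm and 24 mm thick, dark slate, with a 4 mm raised relief on top (total 28 mm), about 0.14 kg; origin at the centre of its underside, z up, x and y along its sides. Starts in the red tray
- tile_bar: tile with one raised straight bar, 36 x 10 mm, along its x, 46 x 46 mm and 24 mm thick, dark slate, with a 4 mm raised relief on top (total 28 mm), about 0.14 kg; origin at the centre of its underside, z up, x and y along its sides. Starts in the red tray
- tray: fixed red plastic tray, 220 (x) x 280 (y) mm, floor 4 mm thick, lip 18 mm high; origin at the centre of its underside. The two loose tiles lie about 120 mm apart along its y, either one at either place
- case: bystander: light blue spectacle case, 165 x 65 x 38 mm, origin at the centre of its underside
- mug: bystander: white mug, 76 mm across, 85 mm high, origin at the centre of its underside
- brush: bystander: brush with a wooden handle, lying flat on the table to the left of the board
Mind the look-alikes: they are no part of the job. What is shaped like the tile_round but yellow is not meant.

How it is judged:
By the outcome, as a careful person would: the job done as asked, in the order asked, and still so for the second after the job is handed in, while the arm keeps its last pose, push and grip.
It also fails if it takes over 58 s, if anything falls off the work surface, if the arm or the gripper's body presses on something with over 40 N, if the wrist force passes 120 N, or if a joint passes its speed limit or range.

### The arm

A 6-joint arm with a two-finger parallel gripper is mounted at the origin on the work surface. World frame = base frame: x ahead of the robot, y to its left, z up, the work surface at z = 0. Lengths are in mm, angles in degrees, forces in N, time in s.
With the tool pointing down it reaches from about 325 to 775 mm from the base axis. Payload 5.5 kg.
Tool frame: the origin (TCP) lies at the very end of the fingers, on their centre line; the grasp point (between the pads) lies 19 mm behind it; x points along the fingers, y is the direction in which the jaws open and shut, and the axes are right-handed (so a half turn about x gives the same grasp; the last joint's range is limited). The gripper opens to 85 mm and grips with 20 to 120 N. Pads are 22 mm wide; open, the fingers measure 114 mm over their backs; the gripper's body (76 mm by 85 mm) begins 54 mm behind the grasp point. The pads swing forward as they close: fully open they stand 13 mm farther back than shut.
Start: joints at [-77.218, 5.22, 70.514, -0, 104.267, -3.249], TCP at [165.697, -576.681, 231.275] pointing down, gripper open.
Joint ranges: [-164.24, 164.24], [-49.07, 125.15], [9.68, 141.18], [-86.29, 266.29], [3.28, 154.24], [-151.56, 151.56]. Speed limits (degrees/s): [147.25, 147.25, 172.46, 180, 180, 180].

### API

Orientations are given as a 3x3 rotation matrix whose columns are the frame's x, y, z axes.
In Python, from plant import read_state, camera, camera_model, hand_in gives the robot as it stands. The module is installed in compiled form; this text tells all that it offers.
- The arm moves only by the tool play_rows, never from a script. Its argument "motion" is a list of rows, each a list of 2 entries, a list of its own where there are three numbers: the shift along the world's x, y, z in units of 60 mm (1.0 is 60 mm), then the turn about the world's z in degrees. A call has 1 to 20 rows; each row is the pose to reach, as a shift and turn from the pose measured when the call began; what a row does not reach only later rows make up. A row lasts 1/8 s, in which the tool goes at most 62.5 mm and 10.7 degrees, less where a joint would pass 70% of its speed; a pose out of reach is approached as far as the arm can. A call with a gripper value outside its range is refused whole. "grip" is the closure, from -1 (fully open) to 1 (shut), set as the call begins (left out, the last holds). The fingers move at their own pace and stop on an object; the grip force is fixed at half the most. Time passes only in rows, so rows that repeat a pose let the fingers close. It gives the time, the measured TCP pose, the force and the opening at its end, in the units of the state.
- read_state(): the state, without advancing time (a new reading comes with each control period).
- camera(name): name is "side" or "top" or "wrist"; returns the picture (480x640x3 uint8, red, green, blue); there is no depth.
- camera_model(name): a dict with "fx", "fy", "cx", "cy" (pixels), "D" ([k1, k2, p1, p2, k3] as OpenCV has them; the pictures are not rectified), "rvec" (rotation vector, rad) and "tvec" (3), from world to camera coordinates, as OpenCV has them; the wrist camera has in their place "mount" (4x4, takes a point from camera to tool coordinates, whose origin is the TCP and whose axes are the tool frame's). Camera axes: x right, y down, z forward; pixel columns grow to the right and rows downward; lengths in mm; the calibration is good to about 2 mm. A picture is of the moment at which its call begins: read the wrist's pose just before it. camera_model takes no time and is no camera call.
- hand_in(): hands the job in, once; it reports no verdict.
The state is a dict: "time": time; "q": joint angles; "qvel": joint speeds; "tau": joint torques, N m; "ee_pos": TCP position; "tool_rot": TCP orientation; "contact_force": force on the tool from outside, world axes, zero at the start; "ft_torque": the same for the moment, N m; "opening": opening from 0.0 (shut) to 1.0 (fully open).
Only numpy, scipy, OpenCV 4.12 (cv2) and the standard library are available. Lean on these libraries where they do the work, as an engineer would, in place of code of your own. Each camera call takes 0.05 s, during which the arm holds its last target.

## Working session

There is one attempt and no reset: what is moved stays moved. The work goes in short steps, Python scripts to look and compute and a tool call to move; the robot and the scene stay as the last step left them, time stands still between calls to the robot, and variables do not carry over. Pictures are saved under pics/ and viewed, and the job is handed in when it is done.

Besides the shell and the picture viewer there is one more tool, called after "Emit:" by a JSON object that holds its "fn" and its "kwargs". play_rows: Moves the arm, as the interface text tells. Its arguments: {"type":"object","properties":{"motion":{"type":"array","items":{"type":"array"}},"grip":{"type":"number"}},"required":["motion"]}

```bash
mkdir -p pics; ls
python3 - <<'E'
from plant import *
import cv2,json
s=read_state()
print({k:s[k] for k in ('time','ee_pos','tool_rot','contact_force','opening')})
for n in("top","side","wrist"):
    im=camera(n); cv2.imwrite(f"pics/{n}0.png",im[:,:,::-1]); print(n,camera_model(n))
E
```

```text
pics
{'time': 0.0, 'ee_pos': array([ 165.62570361, -576.37309993,  230.12750254]), 'tool_rot': array([[-4.67133686e-04,  2.76146371e-01, -9.61115479e-01],
       [ 1.95900639e-03, -9.61113487e-01, -2.76146750e-01],
       [-9.99997972e-01, -2.01182882e-03, -9.20040197e-05]]), 'contact_force': array([-0.04797549,  0.01597359,  1.04198577]), 'opening': 0.9988393265948701}
top {'fx': 540.786541004383, 'fy': 540.786541004383, 'cx': 319.29326899094866, 'cy': 233.56745621380887, 'D': array([-0.14699709,  0.        ,  0.        ,  0.        ,  0.        ]), 'rvec': array([ 2.18646403, -2.1498719 ,  0.1469915 ]), 'tvec': array([   5.61478425,  540.17789837, 1108.88800375])}
side {'fx': 443.8971287854197, 'fy': 443.8971287854197, 'cx': 317.0052000096313, 'cy': 239.2570998266747, 'D': array([0.01067384, 0.        , 0.        , 0.        , 0.        ]), 'rvec': array([ 0.82995933, -2.56829451,  1.07286798]), 'tvec': array([447.9732731 , 222.40888141, 786.12686191])}
wrist {'fx': 389.4584816595556, 'fy': 389.4584816595556, 'cx': 315.01761650473355, 'cy': 240.880564973978, 'D': array([-0.03287674,  0.        ,  0.        ,  0.        ,  0.        ]), 'mount': array([[-7.99603921e-04, -3.02877101e-01,  9.53029287e-01,
        -1.40648234e+02],
       [ 9.99999285e-01, -1.08918441e-03,  4.92864531e-04,
        -1.51349284e+00],
       [ 8.88747263e-04,  9.53029000e-01,  3.02877755e-01,
        -7.70014071e+01],
       [ 0.00000000e+00,  0.00000000e+00,  0.00000000e+00,
         1.00000000e+00]])}
```

View pics/top0.png

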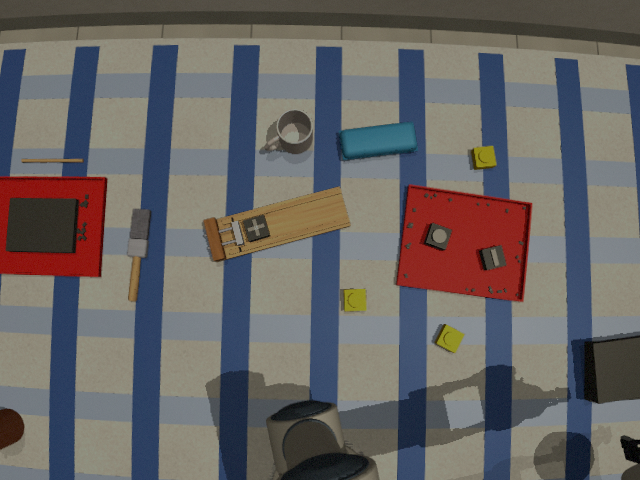

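View pics/side0.png

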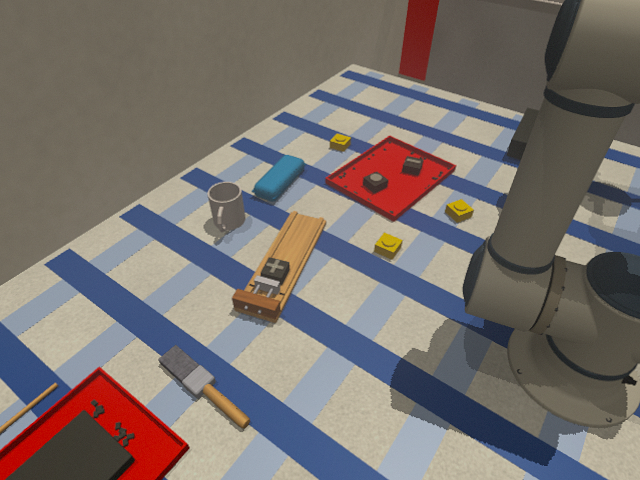

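View pics/wrist0.png

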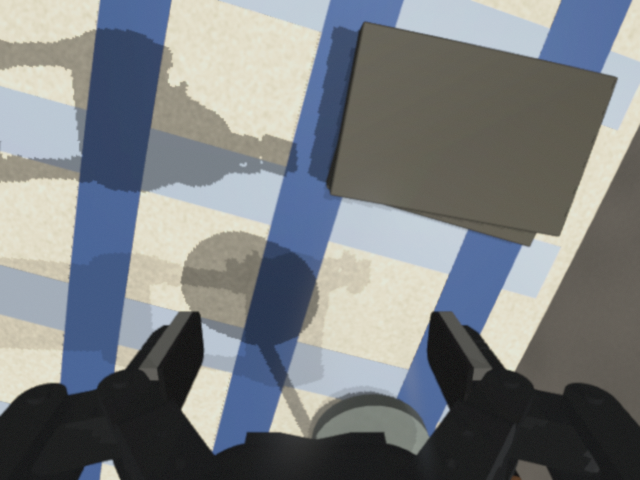

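The top view shows the board at about (280,225) with its stop at the left end and the cross tile at (256,228). The red tray on the right holds the round tile at (438,236) and the bar tile at (493,258). The yellow blocks at (484,157), (354,300) and (449,339) are look-alikes, and another red tray with a dark slab sits at the far left. I'll enlarge crops to confirm.

Run:
```python
import cv2,numpy as np
im=cv2.imread("pics/top0.png")
a=cv2.resize(im[180:305,395:540],None,fx=5,fy=4.8*5/4.8,interpolation=cv2.INTER_CUBIC)[:600]
cv2.imwrite("pics/crop_tray.png",cv2.convertScaleAbs(a,alpha=1.5))
a=cv2.resize(im[180:270,195:355],None,fx=5,fy=5,interpolation=cv2.INTER_CUBIC)
cv2.imwrite("pics/crop_board.png",cv2.convertScaleAbs(a,alpha=1.3))
```

```text
(no output)
```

View pics/crop_tray.png

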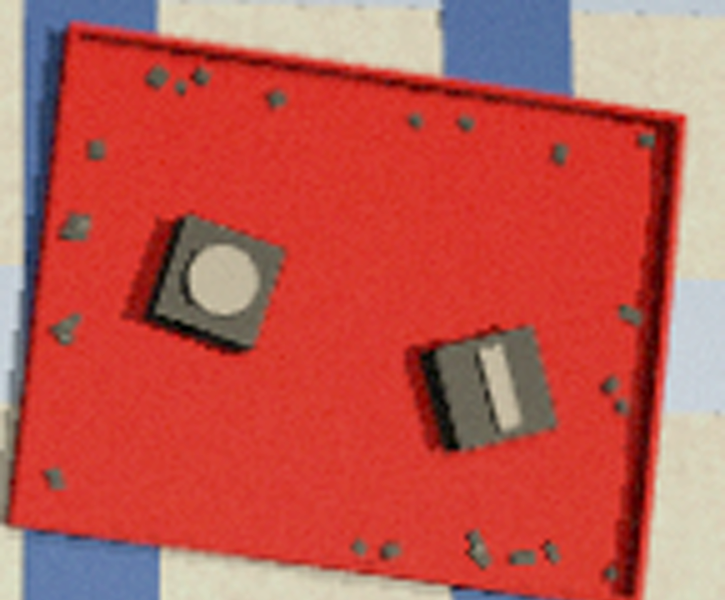

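View pics/crop_board.png

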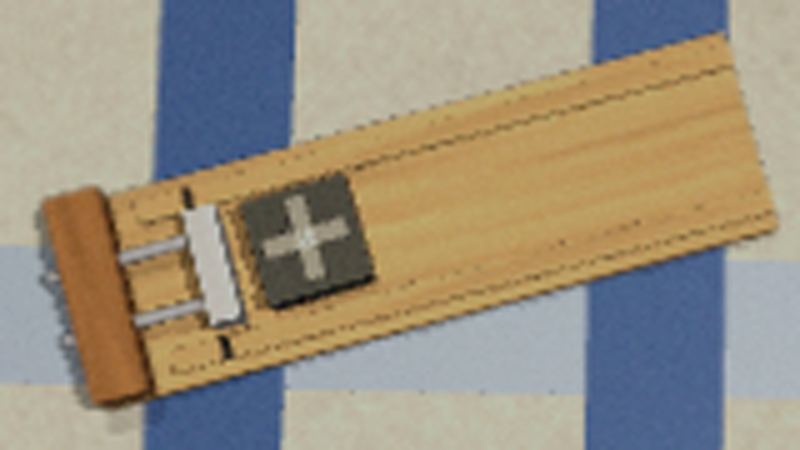

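The crops confirm three things:
- The round-medallion slate tile is at (439.6,236).
- The bar tile is at (495,257.5).
- The board, stop, cross tile and marks are all clear. 

Next I'll convert these to positions.

```bash
cat > h.py <<'E'
import numpy as np,cv2
from plant import *
def ray(name,uv,st=None):
    m=camera_model(name);K=np.array([[m['fx'],0,m['cx']],[0,m['fy'],m['cy']],[0,0,1]])
    p=cv2.undistortPoints(np.array([[uv]],float),K,m['D'])[0,0];d=np.array([p[0],p[1],1.])
    if name=='wrist':
        R=np.array(st['tool_rot']);T=m['mount'];Rw=R@T[:3,:3];c=np.array(st['ee_pos'])+R@T[:3,3]
        return c,Rw@d
    R=cv2.Rodrigues(m['rvec'])[0];return -R.T@m['tvec'],R.T@d
def P(name,uv,z,st=None):
    c,d=ray(name,uv,st);return c+d*(z-c[2])/d[2]
def proj(name,X,st=None):
    m=camera_model(name);K=np.array([[m['fx'],0,m['cx']],[0,m['fy'],m['cy']],[0,0,1]])
    X=np.atleast_2d(X).astype(float)
    if name=='wrist':
        R=np.array(st['tool_rot']);T=m['mount'];Rw=R@T[:3,:3];c=np.array(st['ee_pos'])+R@T[:3,3]
        rv=cv2.Rodrigues(Rw.T)[0];tv=-Rw.T@c
    else: rv,tv=m['rvec'],m['tvec']
    return cv2.projectPoints(X,rv,tv,K,m['D'])[0][:,0]
E
python3 - <<'E'
from h import *
b=lambda u,v:(195+u/5-.4,180+v/5-.4)
t=lambda u,v:(395+u/5-.4,180+v/5-.4)
def pr(n,p): print(n,p.round(1))
oe=[P('top',b(727,35),17),P('top',b(777,222),17)]
mk=[P('top',b(187,197),17),P('top',b(226,347),17)]
pr('open',np.array(oe));print(np.linalg.norm(oe[0]-oe[1]))
pr('marks',np.array(mk));print(np.linalg.norm(mk[0]-mk[1]))
d=(sum(mk)-sum(oe))/2;print('len',np.linalg.norm(d),'yaw',np.degrees(np.arctan2(d[1],d[0])))
u=d/np.linalg.norm(d)
org=sum(mk)/2-92*u; pr('board org',org)
c=P('top',b(307,243),40);pr('cross',c);print((c-org)@u,(c-org)@[-u[1],u[0],0])
pr('round',P('top',t(223,279),32))
q=np.array([P('top',t(*p),28) for p in [(190,214),(286,250),(243,347),(155,313)]]);pr('rc',q);pr('mean',q.mean(0))
e=np.diff(np.vstack([q,q[:1]]),axis=0);print(np.linalg.norm(e,axis=1),np.degrees(np.arctan2(e[:,1],e[:,0])))
pr('bar',P('top',t(500,388),32))
q=np.array([P('top',t(*p),28) for p in [(435,350),(533,326),(555,428),(458,447)]]);pr('bc',q);pr('mean',q.mean(0))
e=np.diff(np.vstack([q,q[:1]]),axis=0);print(np.linalg.norm(e,axis=1),np.degrees(np.arctan2(e[:,1],e[:,0])))
s=read_state()['tool_rot'];print('jaw ang',np.degrees(np.arctan2(s[1,1],s[0,1])))
print(proj('side',[[*P('top',t(223,279),32)],[*P('top',t(500,388),32)],[*c]]))
E
```

```text
open [[644.9 -28.7  17. ]
 [563.6 -51.1  17. ]]
84.31745471642074
marks [[569.9 202.4  17. ]
 [505.6 183.4  17. ]]
67.02208623059646
len 242.08571334052058 yaw 105.94873472824992
board org [563.  104.4  17. ]
cross [548.  147.8  40. ]
45.79375945405192 2.564022507810753
round [ 540.7 -241.1   32. ]
rc [[ 568.9 -227.9   28. ]
 [ 554.2 -269.8   28. ]
 [ 512.  -250.5   28. ]
 [ 526.  -212.4   28. ]]
mean [ 540.3 -240.1   28. ]
[44.37370417 46.33600563 40.58596125 45.68172605] [-109.46622105  155.37460642   69.872928    -19.93810378]
bar [ 495.7 -362.2   32. ]
bc [[ 512.  -334.9   28. ]
 [ 523.1 -379.    28. ]
 [ 479.  -388.    28. ]
 [ 470.4 -344.5   28. ]]
mean [ 496.1 -361.6   28. ]
[45.45266235 44.96049862 44.37710324 42.71448138] [ -75.9198318  -168.46958917  101.22517152   12.91374787]
jaw ang -73.97001931771877
[[376.29942526 176.1548403 ]
 [414.2109175  159.81584449]
 [276.15269781 265.21331811]]
```

The measurements agree with each other: mark to open end is 242.1 mm against 242 nominal, and the points reproject well in the side view. I'll hover over the round tile with the jaws along its sides, at -110.5°.

Emit:
{"fn": "play_rows", "kwargs": {"motion": [[[0.62,0.56,0],-4],[[1.4,1.25,0],-10],[[2.2,1.97,0],-18],[[3.0,2.7,0],-26],[[3.8,3.4,-0.4],-34],[[4.6,4.1,-0.8],-36.5],[[5.4,4.85,-1.2],-36.5],[[6.0,5.4,-1.6],-36.5],[[6.245,5.6,-1.67],-36.5],[[6.245,5.6,-1.67],-36.5],[[6.245,5.6,-1.67],-36.5],[[6.245,5.6,-1.67],-36.5]], "grip": -0.55}}

```text
time: 1.65
ee_pos: [539.9, -241.6, 131.1]
tool_rot: [[0.002, -0.351, -0.936], [0.001, -0.936, 0.351], [-1.0, -0.001, -0.001]]
contact_force: [-0.1, 1.4, -0.5]
opening: 0.774
```

Run:
```python
from h import *
s=read_state();im=camera('wrist');cv2.imwrite('pics/w1.png',im[:,:,::-1])
print(s['time'],s['ee_pos'].round(1),s['opening'],s['contact_force'].round(1),np.degrees(np.arctan2(s['tool_rot'][1,1],s['tool_rot'][0,1])),s['q'].round(1))
np.savez('s1.npz',ee_pos=s['ee_pos'],tool_rot=s['tool_rot'])
a=np.radians(-20.5);R=np.array([[np.cos(a),-np.sin(a)],[np.sin(a),np.cos(a)]])
q=np.array([[*(np.array([540.5,-240.6])+R@p),28] for p in 23*np.array([[1,1],[1,-1],[-1,-1],[-1,1]])])
print(proj('wrist',q,s).round(0), proj('wrist',[540.7,-241,32],s))
```

```text
1.65 [ 539.9 -241.6  131.1] 0.7738044165922974 [-0.1  1.4 -0.5] -110.56310874490893 [-27.4   4.   81.9   0.1  94.   83.1]
[[278. 205.]
 [351. 205.]
 [349. 272.]
 [281. 272.]] [[315.08734795 240.46520911]]
```

View pics/w1.png

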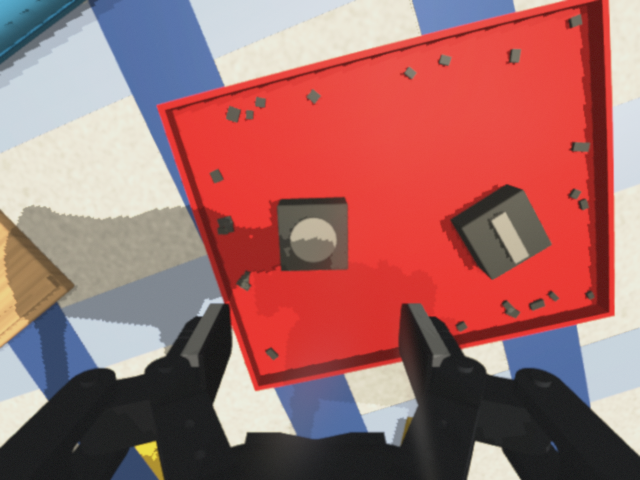

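The medallion is at (314,240), exactly as predicted, and the tile's sides line up with the jaws. I'll descend.

Emit:
{"fn": "play_rows", "kwargs": {"motion": [[[0.01,0,-0.5],0],[[0.01,0,-1.1],0],[[0.01,0,-1.6],0],[[0.01,0,-1.9],0],[[0.01,0,-2.05],0],[[0.01,0,-2.1],0],[[0.01,0,-2.1],0]]}}

```text
time: 2.58
ee_pos: [541.0, -241.9, 6.1]
tool_rot: [[0.003, -0.351, -0.936], [-0.0, -0.936, 0.351], [-1.0, -0.001, -0.003]]
contact_force: [-0.5, -0.1, 0.9]
opening: 0.775
```

Emit:
{"fn": "play_rows", "kwargs": {"motion": [[[0,0,0],0],[[0,0,0],0],[[0,0,0],0],[[0,0,0],0],[[0,0,0],0],[[0,0,0],0]], "grip": 1}}

```text
time: 3.32
ee_pos: [541.9, -242.4, 7.7]
tool_rot: [[0.005, -0.351, -0.936], [-0.001, -0.936, 0.351], [-1.0, -0.001, -0.006]]
contact_force: [-0.2, 0.0, 4.8]
opening: 0.519
```

Emit:
{"fn": "play_rows", "kwargs": {"motion": [[[0,0,0.2],0],[[0,0,0.6],0],[[0,0,1.2],0],[[0,0,1.8],0],[[0,0,1.8],0],[[0,0,1.8],0]]}}

```text
time: 4.08
ee_pos: [541.4, -242.1, 114.5]
tool_rot: [[0.004, -0.351, -0.936], [-0.001, -0.936, 0.351], [-1.0, -0.001, -0.004]]
contact_force: [-0.6, 0.3, -2.7]
opening: 0.525
```

Run:
```python
from h import *
s=read_state();im=camera('wrist');cv2.imwrite('pics/w2.png',im[:,:,::-1]);cv2.imwrite('pics/side2.png',camera('side')[:,:,::-1])
np.savez('s2.npz',ee_pos=s['ee_pos'],tool_rot=s['tool_rot'])
print(s['time'],s['ee_pos'].round(1),s['opening'],s['contact_force'].round(1),np.degrees(np.arctan2(s['tool_rot'][1,1],s['tool_rot'][0,1])))
```

```text
4.075 [ 541.4 -242.1  114.5] 0.5245585770647295 [-0.6  0.3 -2.7] -110.56982087007655
```

View pics/w2.png

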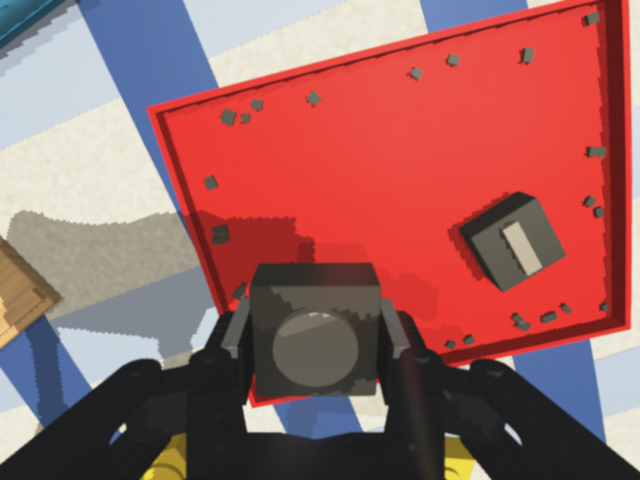

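View pics/side2.png

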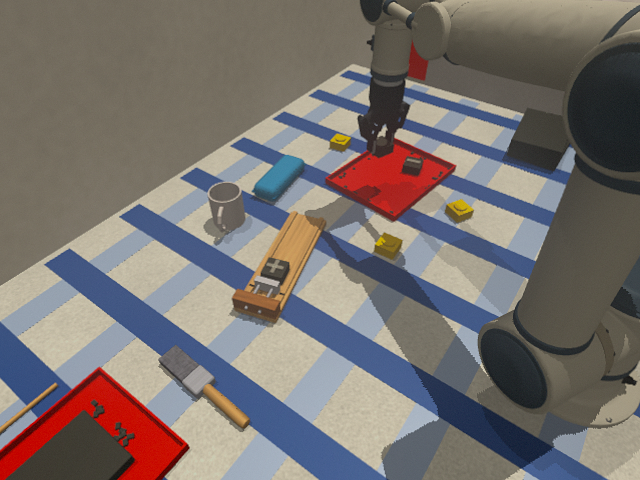

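The tile is held squarely: its medallion is at (316,348) between the pads and the tray spot is empty. I'll carry it to hover over the channel and turn it back to the board's direction.

Emit:
{"fn": "play_rows", "kwargs": {"motion": [[[0.05,0.5,0],3],[[0.1,1.2,0],10],[[0.2,2.0,0],18],[[0.3,2.8,0],26],[[0.4,3.5,0],34],[[0.5,4.2,0],36.5],[[0.55,4.7,0],36.5],[[0.58,4.95,0],36.5],[[0.58,5.0,0],36.5],[[0.58,5.0,0],36.5],[[0.58,5.0,0],36.5]]}}

```text
time: 5.55
ee_pos: [575.8, 57.0, 113.3]
tool_rot: [[0.001, 0.273, -0.962], [0.001, -0.962, -0.273], [-1.0, -0.001, -0.002]]
contact_force: [0.6, -0.3, -1.4]
opening: 0.524
```

Run:
```python
from h import *
s=read_state();im=camera('wrist');cv2.imwrite('pics/w3.png',im[:,:,::-1]);cv2.imwrite('pics/side3.png',camera('side')[:,:,::-1])
np.savez('s3.npz',ee_pos=s['ee_pos'],tool_rot=s['tool_rot'])
print(s['time'],s['ee_pos'].round(1),s['opening'],s['contact_force'].round(1),np.degrees(np.arctan2(s['tool_rot'][1,1],s['tool_rot'][0,1])))
```

```text
5.55 [575.8  57.  113.3] 0.5243406551931125 [ 0.6 -0.3 -1.4] -74.144478143519
```

View pics/w3.png

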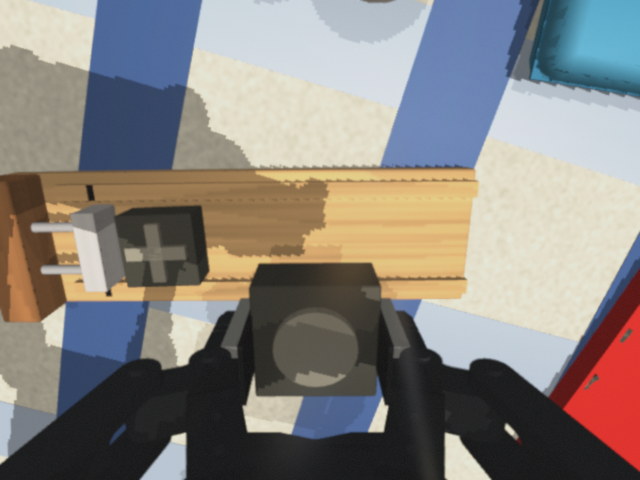

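View pics/side3.png

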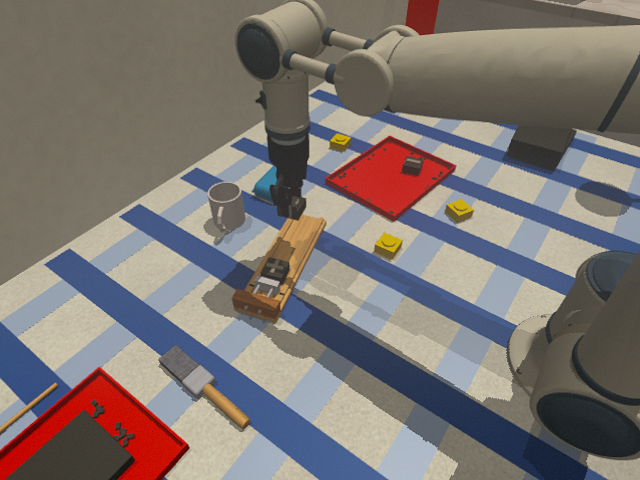

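The tile is above the channel, with the board's open end at about (470,235). I'll overlay the board model to check the board's pose before lowering.

```bash
cat >> h.py <<'E'
ORG=np.array([563.,104.4]);YAW=105.95
def B(x,y,z,org=None,yaw=None):
    o=ORG if org is None else org;a=np.radians(YAW if yaw is None else yaw)
    return np.array([o[0]+np.cos(a)*x-np.sin(a)*y,o[1]+np.sin(a)*x+np.cos(a)*y,z])
def overlay(im,name,st,org=None,yaw=None):
    L=lambda p,q,c:cv2.line(im,*[tuple(int(round(v*1)) for v in w) for w in proj(name,[B(*p,org,yaw),B(*q,org,yaw)],st)],c,1)
    for y in(-38,-28,28,38):L((-150,y,17),(115,y,17),(0,255,0))
    for x in(-150,):L((x,-38,17),(x,38,17),(0,255,0))
    L((-150,-45,12),(-150,45,12),(255,0,255))
    for s in(-1,1):L((92,s*28,17),(92,s*38,17),(0,0,255))
E
python3 - <<'E'
from h import *
for n,nm,f in(('w3','wrist','s3'),):
    im=cv2.imread(f'pics/{n}.png');s=np.load(f'{f}.npz')
    overlay(im,nm,s);cv2.imwrite('pics/ov3.png',cv2.resize(im[150:320],(800,600*0+int(170*1.25*1)),interpolation=2))
im=cv2.imread('pics/top0.png');overlay(im,'top',None);cv2.imwrite('pics/ov_top.png',cv2.resize(im[180:270,195:355],None,fx=5,fy=5,interpolation=cv2.INTER_CUBIC))
E
```

```text
(no output)
```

View pics/ov3.png

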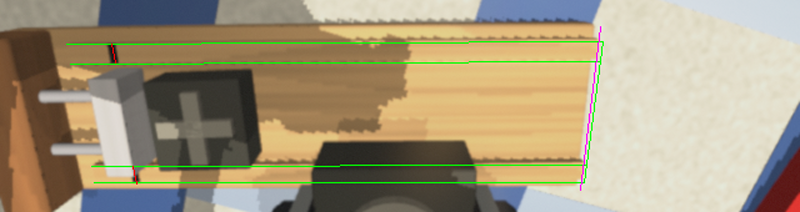

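View pics/ov_top.png

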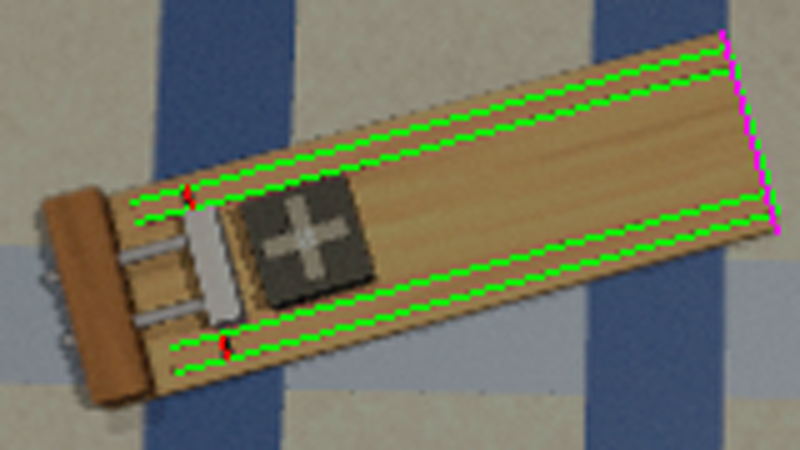

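The overlay fits to within about 2 mm: the true board lies slightly farther in +x. I'll correct for that and lower.

Emit:
{"fn": "play_rows", "kwargs": {"motion": [[[0.03,0.02,-0.4],0],[[0.03,0.02,-0.9],0],[[0.03,0.02,-1.3],0],[[0.03,0.02,-1.5],0],[[0.03,0.02,-1.58],0],[[0.03,0.02,-1.58],0],[[0.03,0.02,-1.58],0]]}}

```text
time: 6.52
ee_pos: [578.4, 58.4, 19.9]
tool_rot: [[0.004, 0.273, -0.962], [0.002, -0.962, -0.273], [-1.0, -0.0, -0.004]]
contact_force: [-0.1, 0.6, -2.1]
opening: 0.529
```

Run:
```python
from h import *
s=read_state();im=camera('wrist');cv2.imwrite('pics/w4.png',im[:,:,::-1]);c=camera('side')[190:330,210:350];cv2.imwrite('pics/side4.png',cv2.resize(c[:,:,::-1],None,fx=4,fy=4,interpolation=2))
np.savez('s4.npz',ee_pos=s['ee_pos'],tool_rot=s['tool_rot'])
print(s['time'],s['ee_pos'].round(1),s['opening'],s['contact_force'].round(1))
```

```text
6.525 [578.4  58.4  19.9] 0.5293215338741248 [-0.1  0.6 -2.1]
```

View pics/w4.png

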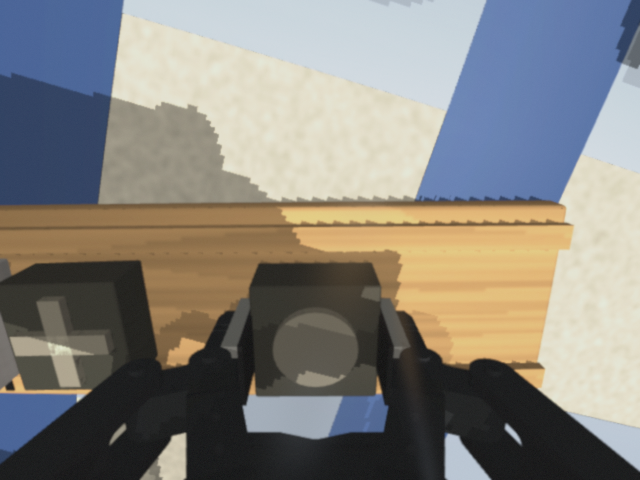

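View pics/side4.png

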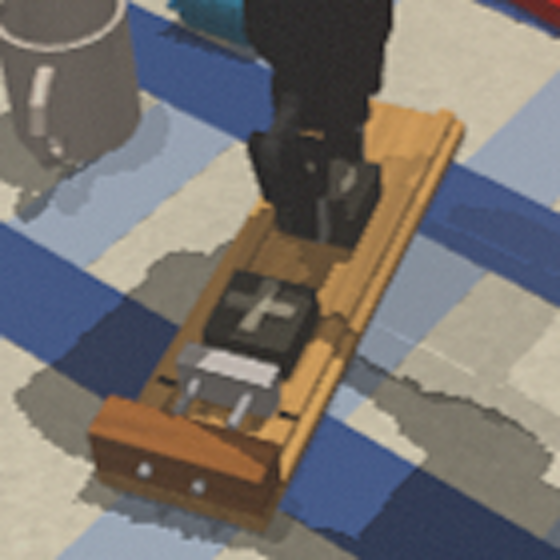

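Run:
```python
from h import *
s=np.load('s4.npz')
im=cv2.imread('pics/w4.png');o=np.array([564.5,104.8])
overlay(im,'wrist',s,o)
cv2.imwrite('pics/ov4.png',im)
c,sn=np.cos(np.radians(YAW)),np.sin(np.radians(YAW))
d=s['ee_pos'][:2]-o;print('tcp in board',d@[c,sn],d@[-sn,c])
```

```text
tcp in board -48.423541298422634 -0.6304403304535706
```

View pics/ov4.png

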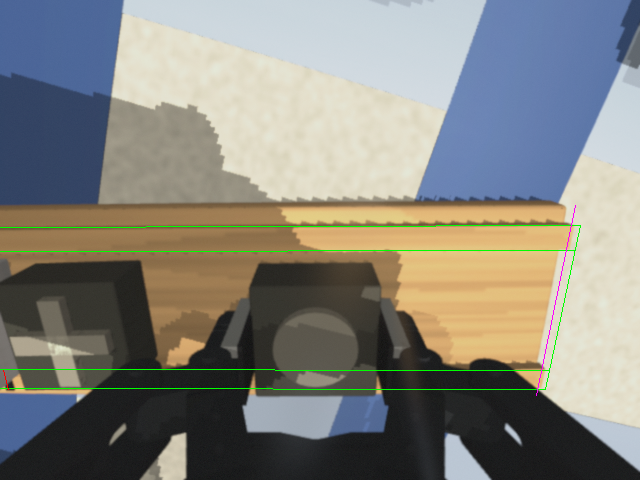

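Emit:
{"fn": "play_rows", "kwargs": {"motion": [[[0,0,-0.04],0],[[0,0,-0.07],0],[[0,0,-0.08],0],[[0,0,-0.08],0]]}}

```text
time: 7.12
ee_pos: [578.5, 58.5, 15.7]
tool_rot: [[0.004, 0.273, -0.962], [0.002, -0.962, -0.273], [-1.0, -0.0, -0.004]]
contact_force: [-2.7, 0.4, 5.1]
opening: 0.521
```

It touched the floor at the expected height (force rose from -2 to +5 N). I'll release it.

Emit:
{"fn": "play_rows", "kwargs": {"motion": [[[0,0,0],0],[[0,0,0],0],[[0,0,0],0],[[0,0,0.02],0]], "grip": -0.55}}

```text
time: 7.62
ee_pos: [578.3, 58.5, 16.6]
tool_rot: [[0.004, 0.273, -0.962], [0.001, -0.962, -0.273], [-1.0, -0.0, -0.004]]
contact_force: [0.7, -0.8, 0.1]
opening: 0.774
```

Emit:
{"fn": "play_rows", "kwargs": {"motion": [[[0,0,0.2],0],[[0,0,0.7],0],[[0,0,1.3],0],[[0,0,1.6],0],[[0,0,1.6],0]]}}

```text
time: 8.25
ee_pos: [579.3, 58.5, 114.6]
tool_rot: [[0.007, 0.273, -0.962], [0.002, -0.962, -0.273], [-1.0, 0.0, -0.007]]
contact_force: [0.6, -0.1, -0.9]
opening: 0.775
```

Run:
```python
from h import *
s=read_state();im=camera('wrist');cv2.imwrite('pics/w5.png',im[:,:,::-1])
np.savez('s5.npz',ee_pos=s['ee_pos'],tool_rot=s['tool_rot'])
print(s['time'],s['ee_pos'].round(1),s['opening'],s['contact_force'].round(1))
```

```text
8.25 [579.3  58.5 114.6] 0.7750587642009564 [ 0.6 -0.1 -0.9]
```

View pics/w5.png

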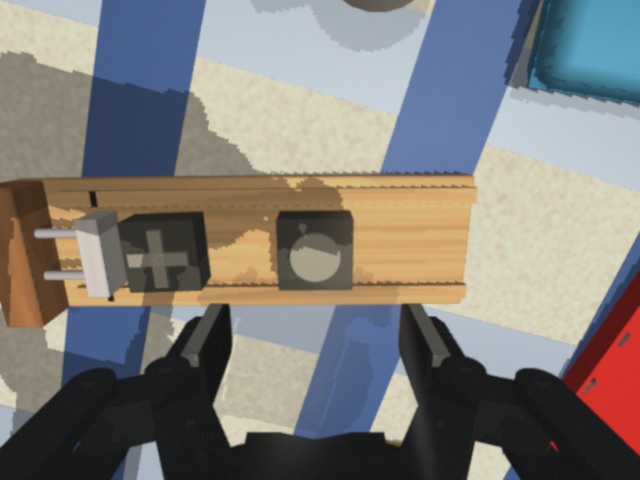

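The round tile lies flat and square in the channel at (316,250), behind the cross tile at (160,255). To make room I'll nudge it forward from behind with the closed fingers, staying short of the cross.

Emit:
{"fn": "play_rows", "kwargs": {"motion": [[[0.12,-0.4,0],0],[[0.24,-0.85,0],0],[[0.24,-0.85,-0.2],0],[[0.24,-0.85,-0.8],0],[[0.24,-0.85,-1.3],0],[[0.24,-0.85,-1.55],0],[[0.24,-0.85,-1.6],0],[[0.24,-0.85,-1.6],0]], "grip": 1}}

```text
time: 9.3
ee_pos: [593.2, 7.7, 17.4]
tool_rot: [[0.005, 0.274, -0.962], [0.002, -0.962, -0.274], [-1.0, -0.0, -0.005]]
contact_force: [-0.2, 0.1, -0.1]
opening: -0.001
```

Run:
```python
from h import *
s=read_state();im=camera('wrist');cv2.imwrite('pics/w6.png',im[:,:,::-1])
np.savez('s6.npz',ee_pos=s['ee_pos'],tool_rot=s['tool_rot'])
print(s['time'],s['ee_pos'].round(1),s['opening'],s['contact_force'].round(1))
```

```text
9.3 [593.2   7.7  17.4] -0.0009618717199143686 [-0.2  0.1 -0.1]
```

View pics/w6.png

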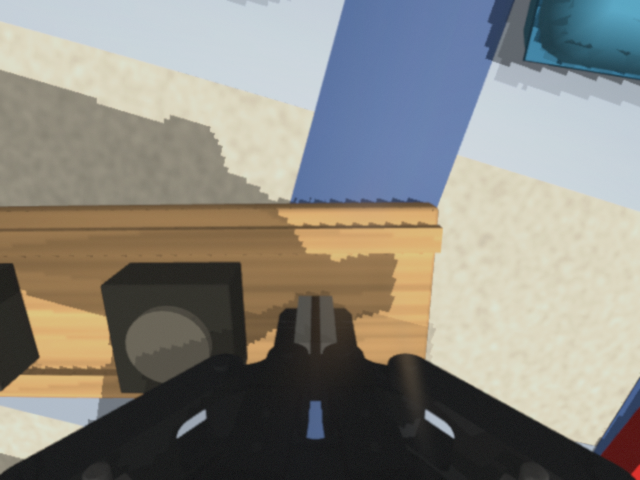

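Emit:
{"fn": "play_rows", "kwargs": {"motion": [[[-0.03,0.11,0],0],[[-0.06,0.2,0],0],[[-0.09,0.3,0],0],[[-0.115,0.4,0],0],[[-0.145,0.5,0],0],[[-0.17,0.6,0],0],[[-0.2,0.7,0],0],[[-0.2,0.7,0],0]]}}

```text
time: 10.35
ee_pos: [581.3, 50.4, 17.8]
tool_rot: [[0.006, 0.274, -0.962], [0.002, -0.962, -0.274], [-1.0, -0.0, -0.006]]
contact_force: [0.4, -0.2, 0.7]
opening: -0.002
```

Run:
```python
from h import *
s=read_state();im=camera('wrist');cv2.imwrite('pics/w7.png',im[:,:,::-1])
np.savez('s7.npz',ee_pos=s['ee_pos'],tool_rot=s['tool_rot'])
print(s['time'],s['ee_pos'].round(1),s['opening'],s['contact_force'].round(1),s['q'].round(1))
```

```text
10.35 [581.3  50.4  17.8] -0.0016149319625673097 [ 0.4 -0.2  0.7] [ 1.5  6.1 91.4  0.1 82.1 75.6]
```

View pics/w7.png

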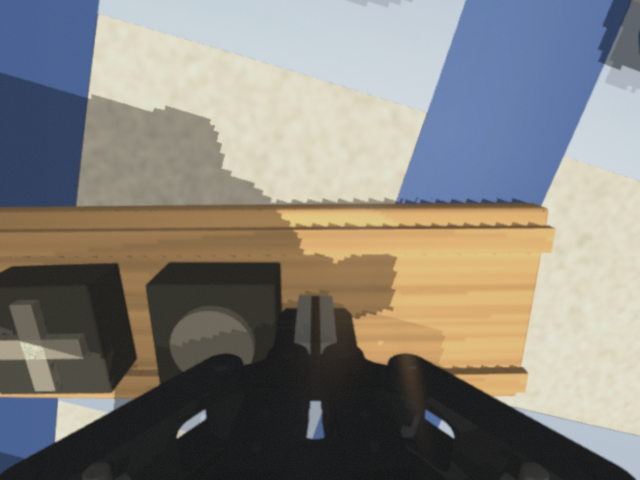

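The round tile moved up square and is still short of the cross, with a gap at (142,320). I'll measure the bar tile from the earlier wrist picture and then go to it.

Run:
```python
from h import *
im=cv2.imread('pics/w1.png');cv2.imwrite('pics/w1c.png',cv2.resize(im[170:300,430:570],None,fx=4,fy=4,interpolation=2))
s=np.load('s1.npz')
a=np.radians(12.4);R=np.array([[np.cos(a),-np.sin(a)],[np.sin(a),np.cos(a)]])
q=np.array([[*(np.array([495.9,-361.9])+R@p),28] for p in 23*np.array([[1,1],[1,-1],[-1,-1],[-1,1]])])
print(((proj('wrist',q,s)-[430,170])*4).round(0))
```

```text
[[138. 235.]
 [395.  84.]
 [504. 313.]
 [257. 452.]]
```

View pics/w1c.png

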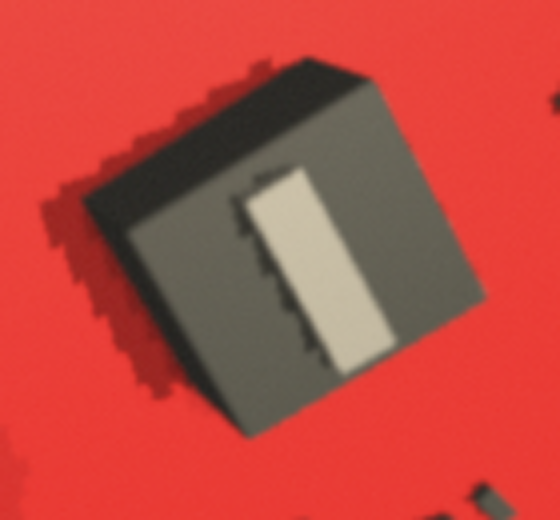

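The bar slate tile is confirmed at about (497,-361), and the two cameras agree to 2 mm. I'll move over it.

Emit:
{"fn": "play_rows", "kwargs": {"motion": [[[0,-0.05,0.4],0],[[0,-0.1,1.1],0],[[-0.05,-0.5,1.7],0],[[-0.2,-1.2,1.9],0],[[-0.4,-2.1,1.9],0],[[-0.6,-3.0,1.9],-1],[[-0.8,-3.9,1.9],-2],[[-1.0,-4.8,1.9],-3],[[-1.2,-5.6,1.9],-3.5],[[-1.3,-6.4,1.9],-3.5],[[-1.405,-6.857,1.9],-3.5],[[-1.405,-6.857,1.9],-3.5],[[-1.405,-6.857,1.9],-3.5],[[-1.405,-6.857,1.9],-3.5]], "grip": -0.55}}

```text
time: 12.15
ee_pos: [497.4, -360.2, 131.7]
tool_rot: [[0.006, 0.216, -0.976], [0.002, -0.976, -0.216], [-1.0, -0.001, -0.006]]
contact_force: [-0.3, 0.2, -0.2]
opening: 0.776
```

Run:
```python
from h import *
s=read_state();im=camera('wrist');cv2.imwrite('pics/w8.png',im[:,:,::-1])
np.savez('s8.npz',ee_pos=s['ee_pos'],tool_rot=s['tool_rot'])
print(s['time'],s['ee_pos'].round(1),s['opening'],s['contact_force'].round(1),np.degrees(np.arctan2(s['tool_rot'][1,1],s['tool_rot'][0,1])))
a=np.radians(12.4);R=np.array([[np.cos(a),-np.sin(a)],[np.sin(a),np.cos(a)]])
q=np.array([[*(np.array([497,-361.])+R@p),28] for p in 23*np.array([[1,1],[1,-1],[-1,-1],[-1,1]])])
print(((proj('wrist',q,s))).round(0))
```

```text
12.15 [ 497.4 -360.2  131.7] 0.7762226944202371 [-0.3  0.2 -0.2] -77.51590643608188
[[283. 207.]
 [354. 207.]
 [352. 274.]
 [284. 274.]]
```

View pics/w8.png

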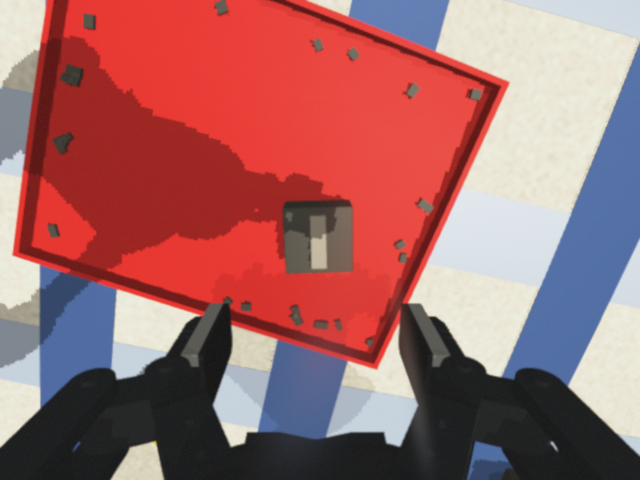

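The tile is square at (319,240) and matches the prediction, with clearance to the tray wall. I'll descend and grip.

Emit:
{"fn": "play_rows", "kwargs": {"motion": [[[0,-0.01,-0.5],0],[[0,-0.01,-1.1],0],[[0,-0.01,-1.6],0],[[0,-0.01,-1.9],0],[[0,-0.01,-2.05],0],[[0,-0.01,-2.1],0],[[0,-0.01,-2.1],0]]}}

```text
time: 13.08
ee_pos: [497.9, -361.3, 6.9]
tool_rot: [[0.007, 0.216, -0.976], [0.001, -0.976, -0.216], [-1.0, 0.001, -0.007]]
contact_force: [0.6, -0.1, 0.3]
opening: 0.776
```

Emit:
{"fn": "play_rows", "kwargs": {"motion": [[[0,0,0],0],[[0,0,0],0],[[0,0,0],0],[[0,0,0],0],[[0,0,0],0],[[0,0,0],0]], "grip": 1}}

```text
time: 13.82
ee_pos: [498.7, -361.9, 8.6]
tool_rot: [[0.009, 0.216, -0.976], [-0.001, -0.976, -0.216], [-1.0, 0.003, -0.009]]
contact_force: [0.1, -0.9, 6.2]
opening: 0.525
```

Emit:
{"fn": "play_rows", "kwargs": {"motion": [[[0,0,0.2],0],[[0,0,0.6],0],[[0,0,1.2],0],[[0,0,1.8],0],[[0,0,1.8],0],[[0,0,1.8],0]]}}

```text
time: 14.58
ee_pos: [498.3, -361.6, 115.6]
tool_rot: [[0.008, 0.216, -0.976], [-0.0, -0.976, -0.216], [-1.0, 0.002, -0.008]]
contact_force: [-0.5, 0.3, -1.9]
opening: 0.526
```

Emit:
{"fn": "play_rows", "kwargs": {"motion": [[[0.1,0.4,0],0],[[0.3,1.1,0],1],[[0.5,1.9,0],2],[[0.7,2.8,0],3],[[0.9,3.7,0],3.5],[[1.1,4.5,0],3.5],[[1.3,5.3,0],3.5],[[1.45,5.9,0],3.5],[[1.553,6.238,0],3.5],[[1.553,6.238,0],3.5],[[1.553,6.238,0],3.5]]}}

```text
time: 15.95
ee_pos: [591.2, 11.9, 115.1]
tool_rot: [[0.007, 0.275, -0.961], [-0.0, -0.961, -0.275], [-1.0, 0.002, -0.007]]
contact_force: [0.1, -1.3, -0.9]
opening: 0.524
```

Run:
```python
from h import *
s=read_state();im=camera('wrist');cv2.imwrite('pics/w9.png',im[:,:,::-1])
print(s['time'],s['ee_pos'].round(1),s['opening'],s['contact_force'].round(1),np.degrees(np.arctan2(s['tool_rot'][1,1],s['tool_rot'][0,1])))
```

```text
15.95 [591.2  11.9 115.1] 0.5237828442599992 [ 0.1 -1.3 -0.9] -74.04744186668702
```

View pics/w9.png

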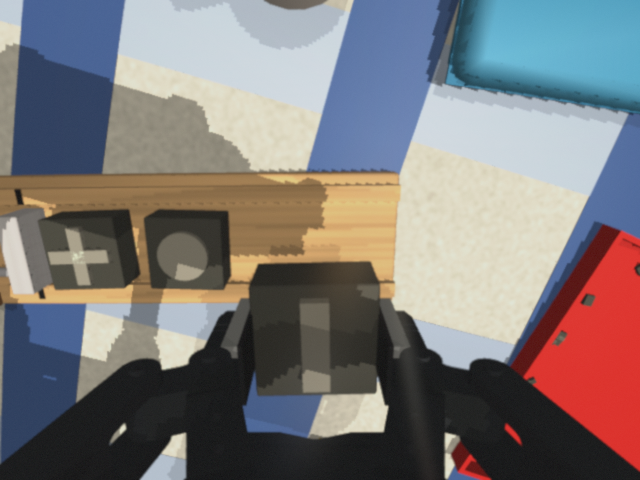

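The bar tile is held and lined up. The round tile sits at (185,255) and the cross at (85,255). I'll lower.

Emit:
{"fn": "play_rows", "kwargs": {"motion": [[[0.005,0.01,-0.4],0],[[0.005,0.01,-0.9],0],[[0.005,0.01,-1.3],0],[[0.005,0.01,-1.5],0],[[0,0.01,-1.58],0],[[0,0.01,-1.58],0]]}}

```text
time: 16.75
ee_pos: [591.5, 11.9, 21.1]
tool_rot: [[0.008, 0.274, -0.962], [-0.0, -0.962, -0.274], [-1.0, 0.002, -0.008]]
contact_force: [0.0, 0.6, -1.1]
opening: 0.526
```

Run:
```python
from h import *
s=read_state();im=camera('wrist');cv2.imwrite('pics/w10.png',im[:,:,::-1])
print(s['time'],s['ee_pos'].round(1),s['opening'],s['contact_force'].round(1))
```

```text
16.75 [591.5  11.9  21.1] 0.525574821067467 [ 0.   0.6 -1.1]
```

View pics/w10.png

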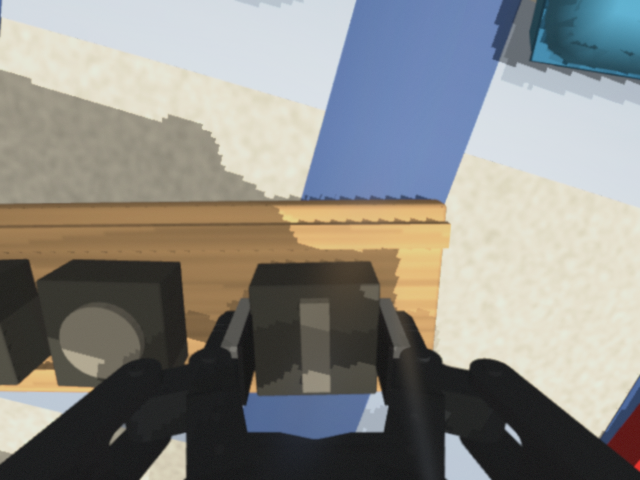

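Emit:
{"fn": "play_rows", "kwargs": {"motion": [[[0,0,-0.04],0],[[0,0,-0.07],0],[[0,0,-0.085],0],[[0,0,-0.085],0]]}}

```text
time: 17.3
ee_pos: [591.9, 12.0, 16.6]
tool_rot: [[0.009, 0.274, -0.962], [-0.0, -0.962, -0.274], [-1.0, 0.003, -0.009]]
contact_force: [-0.5, -0.3, -0.5]
opening: 0.521
```

Emit:
{"fn": "play_rows", "kwargs": {"motion": [[[0,0,-0.015],0],[[0,0,-0.03],0],[[0,0,-0.03],0]]}}

```text
time: 17.68
ee_pos: [592.2, 12.0, 16.5]
tool_rot: [[0.01, 0.274, -0.962], [-0.0, -0.962, -0.274], [-1.0, 0.003, -0.01]]
contact_force: [-4.5, -0.1, 8.1]
opening: 0.529
```

It's on the floor (8 N). I'll release with a small opening and back out.

Emit:
{"fn": "play_rows", "kwargs": {"motion": [[[0,0,0],0],[[0,0,0.01],0],[[0,0,0.02],0],[[0,0,0.03],0]], "grip": -0.3}}

```text
time: 18.18
ee_pos: [592.1, 12.0, 18.1]
tool_rot: [[0.01, 0.274, -0.962], [-0.0, -0.962, -0.274], [-1.0, 0.003, -0.01]]
contact_force: [1.0, -0.6, -0.1]
opening: 0.649
```

Emit:
{"fn": "play_rows", "kwargs": {"motion": [[[0,0,0.2],0],[[0,0,0.7],0],[[0,0,1.3],0],[[0,0,1.7],0],[[0,0,1.7],0]]}}

```text
time: 18.8
ee_pos: [593.6, 12.0, 123.8]
tool_rot: [[0.016, 0.274, -0.962], [-0.0, -0.962, -0.274], [-1.0, 0.005, -0.015]]
contact_force: [0.3, 0.1, -0.1]
opening: 0.651
```

Run:
```python
from h import *
s=read_state();im=camera('wrist');cv2.imwrite('pics/w11.png',im[:,:,::-1])
np.savez('s11.npz',ee_pos=s['ee_pos'],tool_rot=s['tool_rot'])
print(s['time'],s['ee_pos'].round(1),s['opening'],s['contact_force'].round(1))
```

```text
18.8 [593.6  12.  123.8] 0.6506151255761555 [ 0.3  0.1 -0.1]
```

View pics/w11.png

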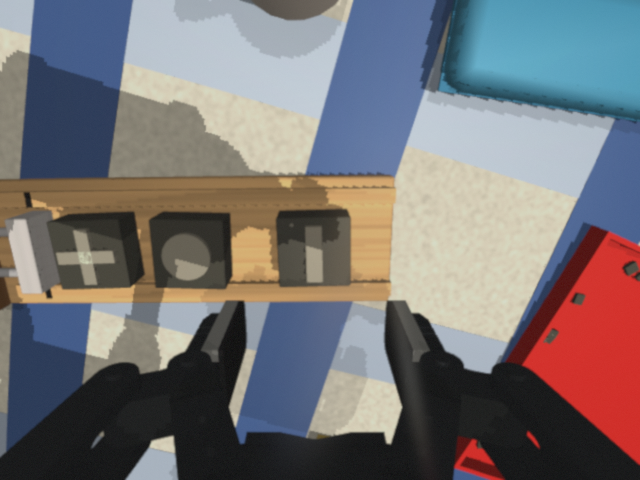

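All three tiles lie flat and in line: cross at (90,255), round at (187,255), bar at (315,255). I'll close the fingers and turn them 90° so the knuckles lie across the board. Then I'll move behind the bar tile and lower.

Emit:
{"fn": "play_rows", "kwargs": {"motion": [[[0.05,-0.2,0],8],[[0.1,-0.4,0],18],[[0.15,-0.6,0],28],[[0.19,-0.757,0],38],[[0.19,-0.757,0],48],[[0.19,-0.757,0],58],[[0.19,-0.757,0],68],[[0.19,-0.757,0],78],[[0.19,-0.757,0],87],[[0.19,-0.757,0],90],[[0.19,-0.757,0],90],[[0.19,-0.757,-0.4],90],[[0.19,-0.757,-1.0],90],[[0.19,-0.757,-1.2],90],[[0.19,-0.757,-1.2],90]], "grip": 1}}

```text
time: 20.72
ee_pos: [603.3, -33.3, 48.2]
tool_rot: [[-0.002, 0.962, 0.274], [0.013, 0.274, -0.962], [-1.0, 0.001, -0.013]]
contact_force: [0.0, 0.5, 0.2]
opening: 0.003
```

```bash
cat >> h.py <<'E'
O2=np.array([564.5,104.8])
def snap(n,side=True):
    s=read_state();cv2.imwrite(f'pics/w{n}.png',camera('wrist')[:,:,::-1])
    if side:
        c=camera('side')[190:330,210:350];cv2.imwrite(f'pics/side{n}.png',cv2.resize(c[:,:,::-1],None,fx=4,fy=4,interpolation=2))
    np.savez(f's{n}.npz',ee_pos=s['ee_pos'],tool_rot=s['tool_rot'])
    a=np.radians(YAW);u=np.array([np.cos(a),np.sin(a)]);v=np.array([-u[1],u[0]]);d=s['ee_pos'][:2]-O2;f=s['contact_force']
    print(s['time'],s['ee_pos'].round(1),'board',(d@u).round(1),(d@v).round(1),'F u,v,z',(f[:2]@u).round(1),(f[:2]@v).round(1),f[2].round(1),'jaw',np.degrees(np.arctan2(s['tool_rot'][1,1],s['tool_rot'][0,1])).round(2))
    print(s['tool_rot'].round(3).tolist(), s['q'].round(1))
E
python3 -c "
from h import *
snap(12)"
```

```text
20.725 [603.3 -33.3  48.2] board -143.5 0.7 F u,v,z 0.5 -0.2 0.2 jaw 15.87
[[-0.002, 0.962, 0.274], [0.013, 0.274, -0.962], [-1.0, 0.001, -0.013]] [ -6.8   8.4  85.8   0.7  86.1 -22.7]
```

View pics/w12.png

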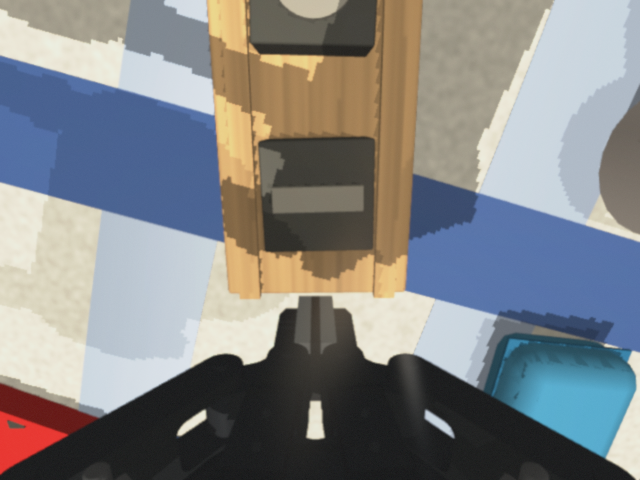

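View pics/side12.png

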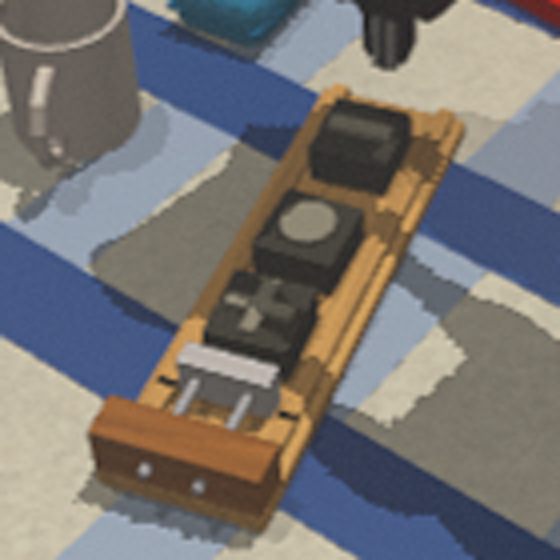

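The tiles are centred in the channel at (317,195), and the fingers are just off the board's open end. I'll lower to about 16 mm and then approach the bar tile slowly.

Emit:
{"fn": "play_rows", "kwargs": {"motion": [[[0,0,-0.2],0],[[0,0,-0.4],0],[[0,0,-0.53],0],[[0,0,-0.53],0],[[0,0,-0.53],0]]}}

```text
time: 21.45
ee_pos: [604.9, -33.5, 19.1]
tool_rot: [[0.002, 0.962, 0.274], [0.012, 0.274, -0.962], [-1.0, 0.006, -0.011]]
contact_force: [0.0, 0.8, 0.8]
opening: -0.004
```

Emit:
{"fn": "play_rows", "kwargs": {"motion": [[[-0.03,0.1,0],0],[[-0.06,0.2,0],0],[[-0.085,0.3,0],0],[[-0.115,0.4,0],0],[[-0.145,0.5,0],0],[[-0.17,0.6,0],0],[[-0.17,0.6,0],0]]}}

```text
time: 22.32
ee_pos: [594.4, 3.2, 19.0]
tool_rot: [[0.002, 0.962, 0.274], [0.013, 0.274, -0.962], [-1.0, 0.005, -0.012]]
contact_force: [-0.3, -0.7, -0.1]
opening: 0.003
```

```bash
python3 -c "
from h import *
snap(13)"
```

```text
22.325 [594.4   3.2  19. ] board -105.9 -0.9 F u,v,z -0.6 0.5 -0.1 jaw 15.92
[[0.002, 0.962, 0.274], [0.013, 0.274, -0.962], [-1.0, 0.005, -0.012]] [ -3.4   7.9  89.4   0.7  82.7 -19.4]
```

View pics/w13.png

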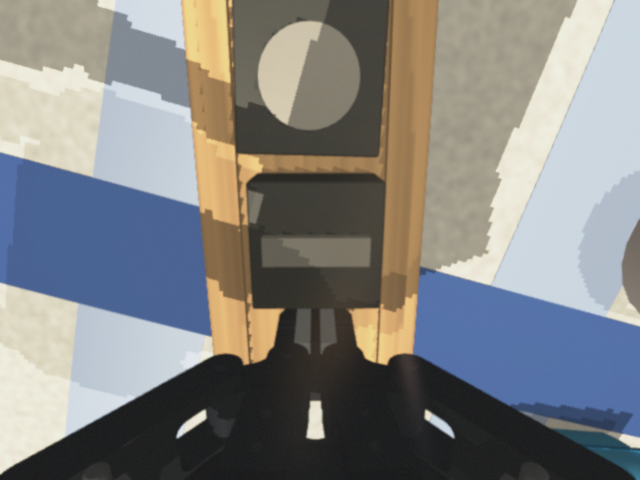

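The fingers are against the bar tile at (315,308), with a small gap left to the round tile at (310,165). I'll keep pushing slowly.

Emit:
{"fn": "play_rows", "kwargs": {"motion": [[[-0.02,0.07,-0.02],0],[[-0.04,0.14,-0.03],0],[[-0.06,0.21,-0.03],0],[[-0.08,0.28,-0.03],0],[[-0.1,0.35,-0.03],0],[[-0.115,0.4,-0.03],0],[[-0.115,0.4,-0.03],0]]}}

```text
time: 23.3
ee_pos: [587.4, 27.2, 17.0]
tool_rot: [[0.001, 0.962, 0.274], [0.013, 0.274, -0.962], [-1.0, 0.005, -0.012]]
contact_force: [-0.2, -0.0, -0.2]
opening: 0.004
```

```bash
python3 -c "
from h import *
snap(14)"
```

```text
23.3 [587.4  27.2  17. ] board -80.9 -0.7 F u,v,z 0.0 0.2 -0.2 jaw 15.93
[[0.001, 0.962, 0.274], [0.013, 0.274, -0.962], [-1.0, 0.005, -0.012]] [ -1.1   7.   90.5   0.8  82.4 -17.1]
```

View pics/w14.png

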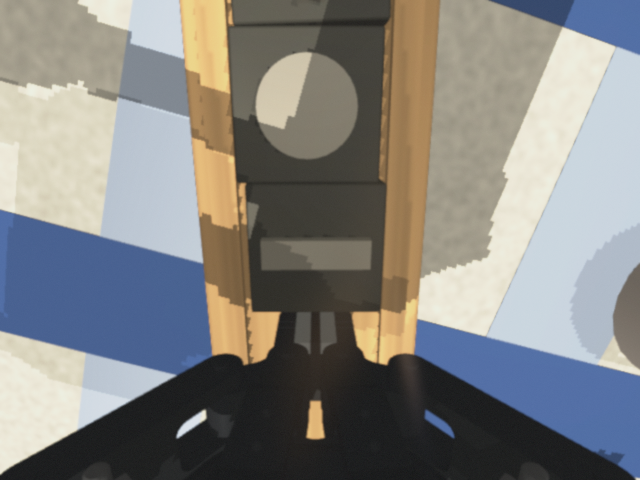

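View pics/side14.png

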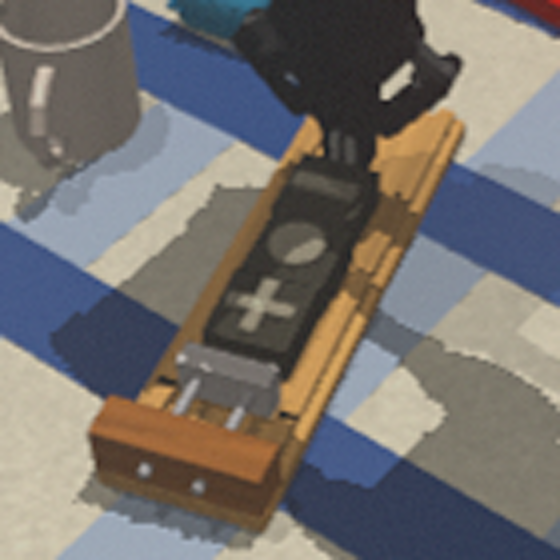

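The tiles have closed up. The round and bar edges at (240,183) look slightly different in width, so I'll zoom in.

Run:
```python
from h import *
im=cv2.imread('pics/w14.png');c=im[0:330,180:440];c=cv2.convertScaleAbs(c,alpha=1.8,beta=15)
cv2.imwrite('pics/w14c.png',cv2.resize(c,None,fx=1.8,fy=1.8,interpolation=2))
```

```text
(no output)
```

View pics/w14c.png

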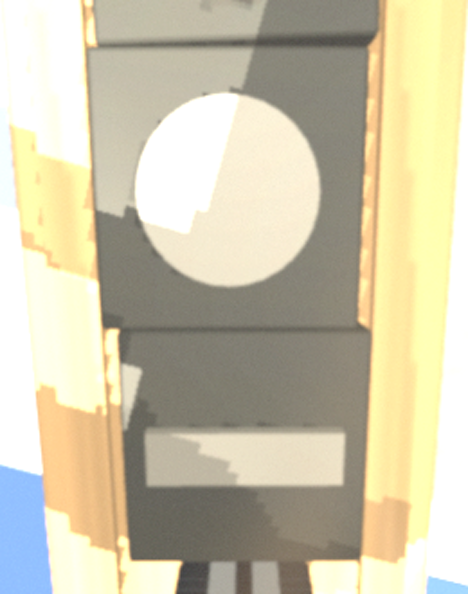

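The round tile sits about 2 mm sideways of the bar, but all the faces are flush and parallel. I'll push on towards the stop.

Emit:
{"fn": "play_rows", "kwargs": {"motion": [[[-0.015,0.05,0],0],[[-0.03,0.1,0],0],[[-0.043,0.15,0],0],[[-0.058,0.2,0],0],[[-0.07,0.25,0],0],[[-0.083,0.29,0],0],[[-0.083,0.29,0],0],[[-0.083,0.29,0],0]]}}

```text
time: 24.4
ee_pos: [582.7, 43.9, 17.1]
tool_rot: [[0.002, 0.962, 0.274], [0.012, 0.274, -0.962], [-1.0, 0.005, -0.011]]
contact_force: [2.2, -4.5, -0.8]
opening: -0.001
```

```bash
python3 -c "
from h import *
snap(15)
im=camera('top');cv2.imwrite('pics/top15.png',cv2.resize(im[180:270,195:355,::-1],None,fx=5,fy=5,interpolation=2))"
```

```text
24.4 [582.7  43.9  17.1] board -63.6 -0.8 F u,v,z -4.9 -0.9 -0.8 jaw 15.9
[[0.002, 0.962, 0.274], [0.012, 0.274, -0.962], [-1.0, 0.005, -0.011]] [  0.6   6.4  91.2   0.7  82.3 -15.4]
```

View pics/top15.png

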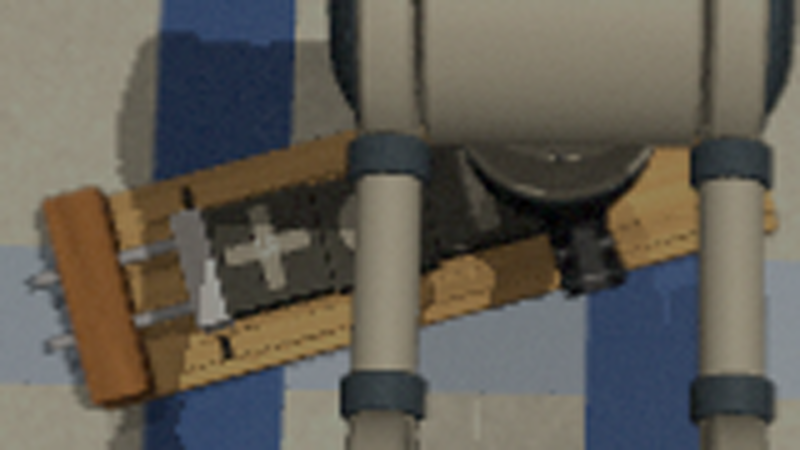

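View pics/side15.png

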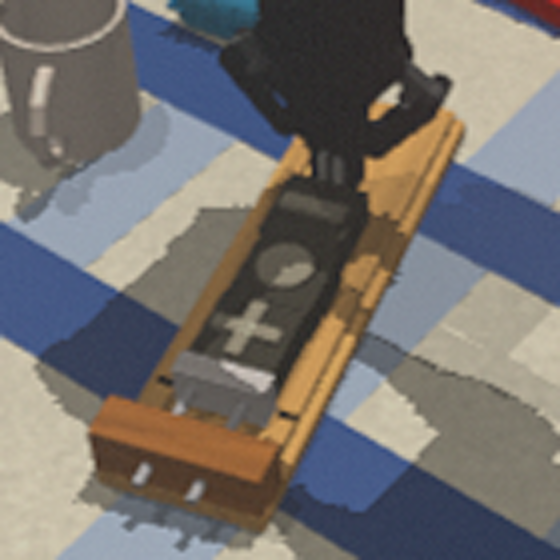

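The stop has started to move: the force is 4.9 N and kinematics put it about 5 mm in. I'll advance about 5 mm more and measure.

Emit:
{"fn": "play_rows", "kwargs": {"motion": [[[-0.006,0.02,0],0],[[-0.012,0.04,0],0],[[-0.018,0.06,0],0],[[-0.024,0.085,0],0],[[-0.024,0.085,0],0],[[-0.024,0.085,0],0]]}}

```text
time: 25.3
ee_pos: [581.8, 47.3, 17.1]
tool_rot: [[0.003, 0.962, 0.273], [0.009, 0.273, -0.962], [-1.0, 0.006, -0.008]]
contact_force: [2.4, -9.2, -1.6]
opening: 0.001
```

```bash
python3 -c "
from h import *
snap(16)
im=camera('top');cv2.imwrite('pics/top16f.png',im[:,:,::-1]);cv2.imwrite('pics/top16.png',cv2.resize(im[205:265,200:275,::-1],None,fx=10,fy=10,interpolation=2))
im=camera('side');cv2.imwrite('pics/side16f.png',im[:,:,::-1]);cv2.imwrite('pics/side16.png',cv2.resize(im[260:325,225:300,::-1],None,fx=9,fy=9,interpolation=2))"
```

```text
25.3 [581.8  47.3  17.1] board -60.0 -0.8 F u,v,z -9.5 0.2 -1.6 jaw 15.85
[[0.003, 0.962, 0.273], [0.009, 0.273, -0.962], [-1.0, 0.006, -0.008]] [  1.    6.2  91.3   0.5  82.2 -14.9]
```

View pics/top16.png

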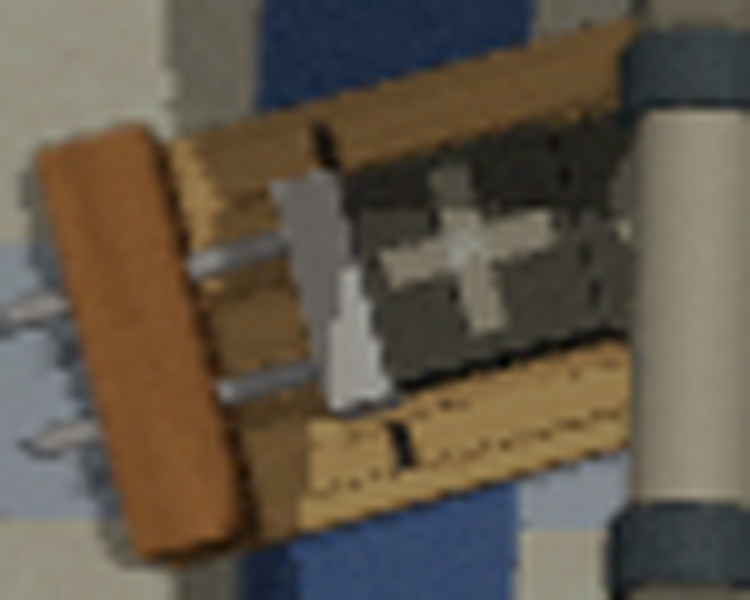

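View pics/side16.png

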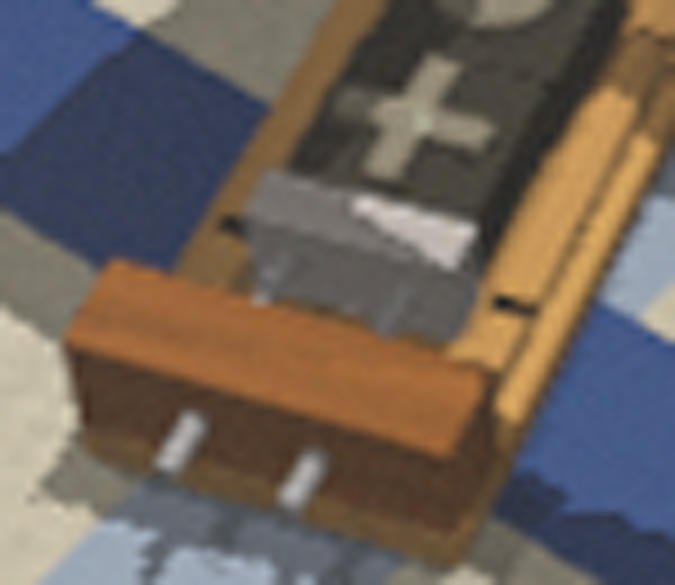

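View pics/w16.png

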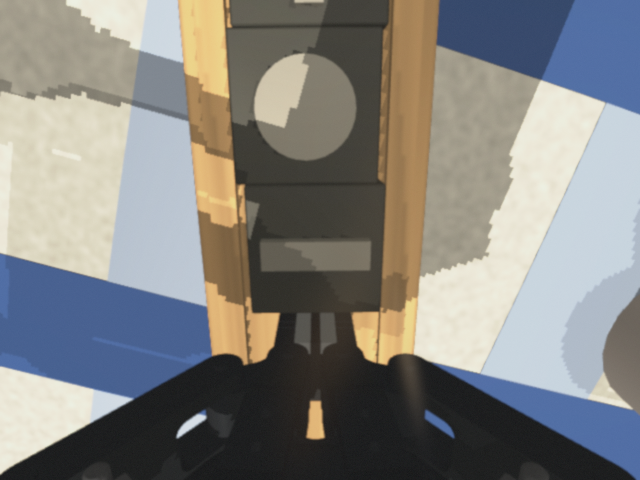

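Run:
```python
from h import *
a=np.radians(YAW);u=np.array([np.cos(a),np.sin(a)])
mk=(P('top',(195+187/5-.4,180+197/5-.4),17)+P('top',(195+226/5-.4,180+347/5-.4),17))/2
mk2=(P('top',(200+32.2-.45,205+14.5-.45),17)+P('top',(200+40.3-.45,205+44.5-.45),17))/2
rest=P('top',(240.4,232.),39); now=P('top',(236.25,232.85),39)
f=lambda p:92+((p-mk)[:2]@u)
print('rest',f(rest),'now',f(now),'mk2',f(mk2))
c=P('top',(200+46.5-.45,205+24.8-.45),40);print('cross ctr',f(c),'->face',f(c)+23)
# side view: predicted pixel of face top edge (z39,y+-25) for stop 8,10,12 in crop coords
for x in(86,88,90,92):
    o=mk[:2]-92*u
    print(x,[((q-[225,260])*9+4).round(0).tolist() for q in proj('side',[B(x,-25,39,o),B(x,25,39,o)])],[((q-[200,205])*10+4.5).round(0).tolist() for q in proj('top',[B(x,-25,39,o),B(x,25,39,o)])])
```

```text
rest 79.54406216345058 now 88.42821283494298 mk2 92.23487810685388
cross ctr 66.60198884843214 ->face 89.60198884843214
86 [[277.0, 150.0], [485.0, 210.0]] [[348.0, 160.0], [406.0, 389.0]]
88 [[273.0, 157.0], [482.0, 216.0]] [[339.0, 163.0], [396.0, 391.0]]
90 [[269.0, 163.0], [478.0, 223.0]] [[330.0, 165.0], [387.0, 394.0]]
92 [[265.0, 170.0], [474.0, 230.0]] [[321.0, 168.0], [378.0, 396.0]]
```

Three estimates agree on how far the stop is in:

| Method | Travel |
|---|---|
| Top picture (face at 88.4 against 79.5 at rest) | 8.9 mm |
| Kinematics | 9.0 mm |
| Force | about 9 mm |

About 3 mm more is needed, so I'll command about 5 mm to allow for the arm's compliance.

Emit:
{"fn": "play_rows", "kwargs": {"motion": [[[-0.006,0.02,0],0],[[-0.012,0.04,0],0],[[-0.018,0.06,0],0],[[-0.023,0.08,0],0],[[-0.023,0.08,0],0],[[-0.023,0.08,0],0],[[-0.023,0.08,0],0],[[-0.023,0.08,0],0]]}}

```text
time: 26.5
ee_pos: [581.0, 49.8, 17.2]
tool_rot: [[0.005, 0.962, 0.272], [0.005, 0.272, -0.962], [-1.0, 0.006, -0.004]]
contact_force: [2.5, -10.3, -2.3]
opening: -0.001
```

Run:
```python
from h import *
snap(17)
im=camera('top');cv2.imwrite('pics/top17.png',cv2.resize(im[205:265,200:275,::-1],None,fx=10,fy=10,interpolation=2))
im=camera('side');a=cv2.resize(im[260:325,225:300,::-1],None,fx=5,fy=5,interpolation=2)
b=cv2.resize(cv2.imread('pics/side0.png')[260:325,225:300],None,fx=5,fy=5,interpolation=2)
cv2.imwrite('pics/side17.png',np.hstack([b,a]))
```

```text
26.5 [581.   49.8  17.2] board -57.5 -0.8 F u,v,z -10.6 0.4 -2.3 jaw 15.78
[[0.005, 0.962, 0.272], [0.005, 0.272, -0.962], [-1.0, 0.006, -0.004]] [  1.4   6.1  91.5   0.3  82.1 -14.4]
```

View pics/top17.png

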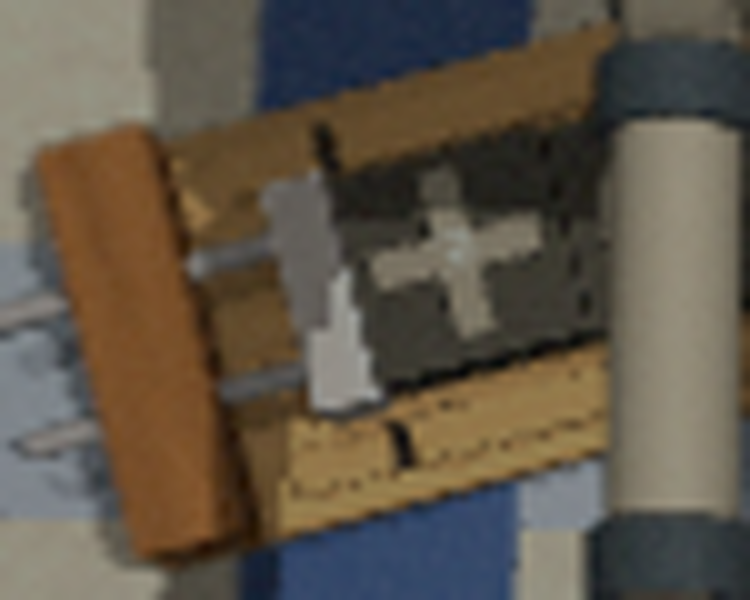

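View pics/side17.png

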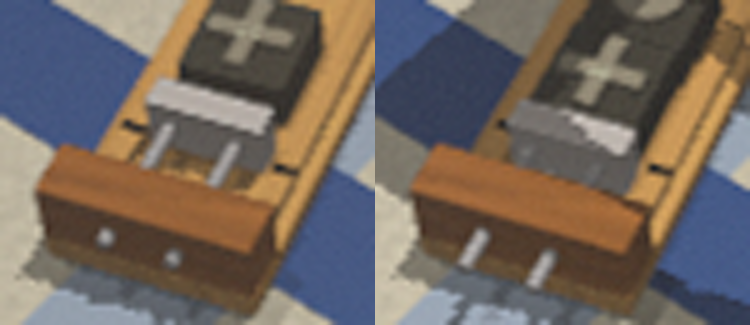

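View pics/w17.png

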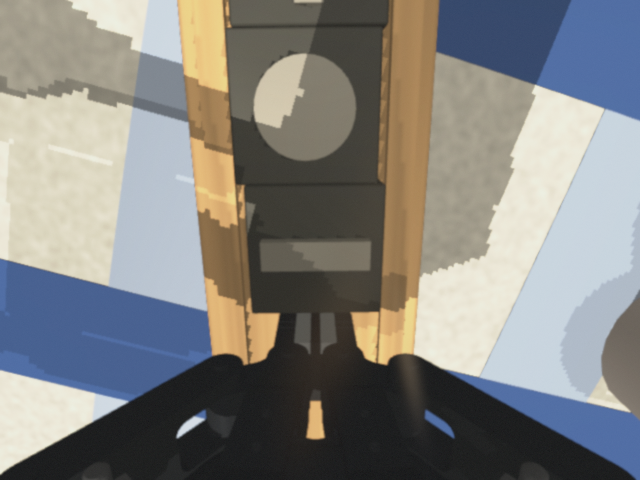

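The stop's face edge at (323,168)–(382,397) matches the model for about 91.4–91.9, right at the marks. The row is closed and the force is 10.6 N. I'll check that it stays steady under the held target.

Run:
```python
from h import *
a=np.radians(YAW);u=np.array([np.cos(a),np.sin(a)])
for i in range(16):
    im=camera('top');s=read_state()
    print(round(s['time'],2),((s['ee_pos'][:2]-O2)@u).round(2),(s['contact_force'][:2]@u).round(1),s['contact_force'][2].round(1),abs(s['qvel']).max().round(2))
cv2.imwrite('pics/top18.png',cv2.resize(im[205:265,200:275,::-1],None,fx=10,fy=10,interpolation=2))
```

```text
26.75 -57.48 -10.7 -1.7 0.12
26.8 -57.47 -10.9 -1.8 0.15
26.85 -57.49 -11.0 -1.5 0.1
26.9 -57.47 -11.7 -0.4 0.09
26.95 -57.47 -10.1 -1.5 0.07
27.0 -57.45 -11.0 -1.5 0.1
27.05 -57.47 -10.1 -1.9 0.08
27.1 -57.47 -10.7 -1.8 0.23
27.15 -57.48 -11.3 -1.0 0.11
27.2 -57.48 -11.2 -0.7 0.08
27.25 -57.48 -11.3 -1.2 0.07
27.3 -57.49 -10.6 -1.2 0.1
27.35 -57.48 -10.5 -1.3 0.1
27.4 -57.46 -11.1 -1.9 0.11
27.45 -57.46 -11.0 -1.8 0.08
27.5 -57.48 -11.7 -1.3 0.09
```

View pics/top18.png

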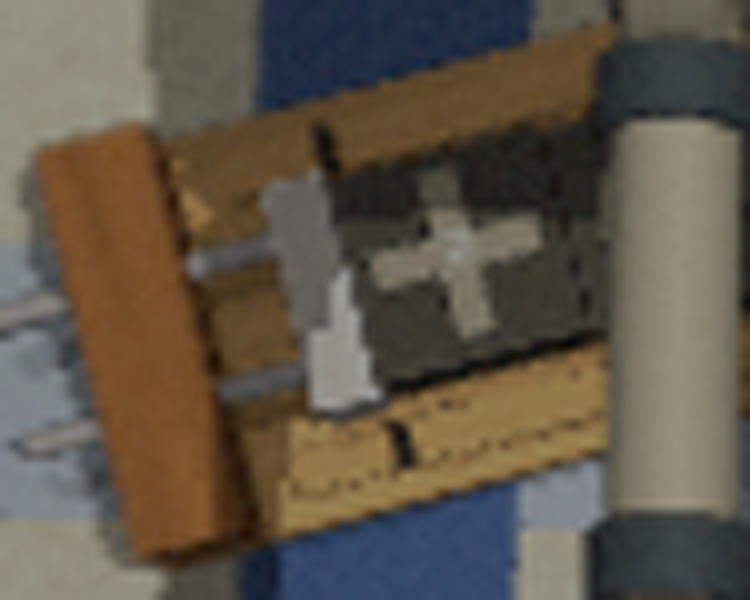

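The push is steady: no drift over 0.75 s, and a mean force of about 11 N. The picture hasn't changed and the face is at the marks. I'll hand in.

```bash
python3 -c "
from plant import *
print(hand_in())"
```

```text
the job is handed in; nothing more can be done
None
```

I laid the round tile and then the bar tile flat in the channel behind the cross. I then pushed on the bar tile until the row closed up and pressed the stop to about halfway. I handed the job in at 27.5 s of the 58 s limit, with the push still held.

- **Stop travel:** the top camera puts the face at 91.4–91.9 mm against the 92 mm marks. The arm's position gives about 11.5 mm of travel, and the force (about 11 N, less a little for friction) gives roughly 11 mm. So it is probably 0.5–1 mm short of exactly halfway, and well away from bottoming.
- **Steadiness:** over the last 0.75 s before hand-in the tool moved less than 0.05 mm, with the push between 10.1 and 11.7 N.
- **Row:** the tile faces look flush and parallel, but the round tile sits about 2 mm sideways of the bar tile within the channel's play. I left that as it was.
- **Side camera:** it read up to about 2 mm differently from the top camera on the stop's position, about the stated calibration error.
- **Extra nudge:** before laying the bar tile I pushed the round tile forward about 30 mm to make room, without reaching the cross tile.
- **Other objects:** no move went near the case, mug or brush, but I took no final picture of them.

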